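# Gauge the reservoir and present the rod for reading

### The arm

A 6-joint arm with a two-finger parallel gripper is mounted at the origin on a cart in front of the work surface, level with it; the furniture and walls round the work are solid. World frame = base frame: x ahead of the robot, y to its left, z up, the work surface at z = 0. Lengths are in mm, angles in rad, forces in N, time in s.
With the tool pointing down it reaches from about 300 to 775 mm from the base axis. Payload 14.6 kg.
Tool frame: the origin (TCP) lies between the finger pads; the fingertips stand 22 mm ahead of it and the grasp point (between the pads) lies 3 mm ahead of it (finger_overhang is the distance from the TCP to the fingertips, in mm); z points along the fingers, y is the direction in which the jaws open and shut (so a half turn about z gives the same grasp; the last joint's range is limited). The gripper opens to 94 mm and grips with 3 to 60 N. Pads are 16 mm wide; open, the fingers measure 119 mm over their backs; the gripper's body (75 mm by 177 mm) begins 78 mm behind the grasp point.
Start: joints at [1.116, 0.3, 1.521, -0, 1.321, -0.067], TCP at [207.981, 509.15, 227.446] pointing down, gripper open.
Joint ranges: [-3.03, 3.03], [-0.79, 2.21], [0.23, 2.52], [-1.04, 4.18], [0, 3.07], [-2.55, 2.55]. Speed limits (rad/s): [2.22, 2.22, 2.57, 3.14, 3.14, 3.14].

### API

Orientations are given as [roll, pitch, yaw] about the fixed x, y, z axes, in that order (R = Rz(yaw) Ry(pitch) Rx(roll)).
In Python, from cell import * gives the robot as it stands.
- The arm moves only by the tool jog_arm, never from a script. Its argument "increments" is a list of rows, each a list of 7 numbers: the shift along the tool's x, y, z in cm, then the turn, a rotation vector about the tool's x, y, z in degrees, then the finger opening in cm, from 0 to 9.4. In form: [[x, y, z, wx, wy, wz, grip], ...]. A call has 1 to 20 rows; each row shifts and turns the commanded pose from where the row before left it, along the tool's axes as they then stand; what a row does not reach is not made up. A row lasts 1/8 s, in which the tool goes at most 62.5 mm and 10.7 degrees, less where a joint would pass 70% of its speed; a pose out of reach is approached as far as the arm can. A call is refused whole if a number of a shift passes 6.25 or a number of a turn 10.7, either way. A call with a gripper value outside its range is refused whole. The fingers move at their own pace and stop on an object; "squeeze" is the grip in N (left out, the last holds). Time passes only in rows, so rows that do not move let the fingers close. It gives the time, the measured TCP pose, the force and the opening at its end, in the units of the state.
- read_state(): the state, without advancing time (a new reading comes with each control period).
- camera(name): name is "side" or "top"; returns a dict with "image" (420x560x3 uint8, red, green, blue), "K" (3x3 intrinsics, pixels), "k1" (the pictures are not rectified: a ray, as slopes to the right and down, at radius r is drawn at 1 + k1 r^2 times it, then the intrinsics apply), "rvec" (rotation vector, rad) and "tvec" (3), from world to camera coordinates, as OpenCV has them. Camera axes: x right, y down, z forward; pixel columns grow to the right and rows downward; lengths in mm; the calibration is good to about 2 mm. A picture is of the moment at which its call begins. There is no depth.
- sign_off(): hands the job in, once; it reports no verdict.
Trained networks look in a picture, given as the dict that the camera call returned (one of the last four; its "shot" number tells which), for a name from the list of things; names that differ only in an ending like _2 or _b are one class to them, and where a whole thing is asked for, a point or a joint stands for the part that bears it (a point fixed in the world has none). Each returns a list of dicts, best first, with "conf" (0 to 1); they miss things now and then, are a little off and sometimes report something else, mostly with a low value. They report only what shows in the picture. A call takes as long as a camera call.
- recognise(picture, name): "centre" ([x, y, z] in mm, in the coordinates of the camera as it stood for that picture, good to about 4 mm: the middle of the surface that is visible of it).
- regions_of(picture, name): "mask" (420x560 bool, what is visible of it).
The state is a dict: "clock": time; "joints": joint angles; "qd": joint speeds; "effort": joint torques, N m; "eef_pos": TCP position; "eef_rot": TCP orientation; "wrist_force": force on the tool from outside, world axes, zero at the start; "moment": the same for the moment, N m; "finger_gap": finger opening in mm.
Only numpy, scipy, OpenCV 4.12 (cv2) and the standard library are available. Lean on these libraries where they do the work, as an engineer would, in place of code of your own. Each camera call takes 0.05 s, during which the arm holds its last target.

### The job

Set the level-gauge console by pressing its three keys one at a time: first the bar key, then the large round key, then the small round key. Then take the gauge rod from its cradle by its handle, push it into the reservoir's slanting guide tube until the collar stops against the tube's mouth, and draw it right out again. Finish holding the rod level in the gripper, without letting go, its tip in the middle of the gap between the two upright plates of the reading stand, at the height of the marked line and touching nothing; leave the cup, the bottle and the vial where they stand.

Things in the scene. Friction and masses are not known exactly. Their poses are not given: they have to be found in the camera images.
- console: Fixed low grey console box, 100 x 174 x 30 mm, on the bench to the left; origin under its centre, z up, its three keys stand in a row along its y axis, 50 mm apart, in an order that changes.
- key_bar_top (a point): Centre of the top of the bar key: oblong white cap 38 mm (along console x) by 14 mm, top about 49 mm above the bench, on a 44 mm square black mount. The key presses straight down.
- key_large_top (a point): Centre of the top of the large round key: white cap 32 mm in diameter, same height and mount.
- key_small_top (a point): Centre of the top of the small round key: white cap 18 mm in diameter, same height and mount.
- key_bar (a joint): Travel of the bar key in m: 0 up, 0.005 fully down; about 4.5 N holds it down, it springs back. Counts as pressed beyond 0.0035, held 0.1 s.
- key_large (a joint): Travel of the large round key, likewise.
- key_small (a joint): Travel of the small round key, likewise.
- gauge: The loose gauge rod, 206 mm long, about 80 g, lying level in its cradle; x runs along the rod to the tip, z up as it lies. Origin at the gripping place of its handle. The centre of mass is some 20 mm ahead of the origin.
- gauge_grip (a point): Gripping place, mid-height of the black handle (the gauge's origin, same axes), 75 mm above the bench at the start. The handle is 16 mm wide (y), 22 mm high (z), from 55 mm behind to 25 mm ahead of here.
- collar_face (a point): Centre of the forward face of the steel collar (disc 34 mm in diameter, 6 mm thick), 41 mm ahead of the gripping place; it stops on the tube's mouth.
- gauge_tip (a point): Tip of the 10 mm steel rod, 110 mm ahead of the collar's forward face (151 mm ahead of the gripping place), tapered in its last 8 mm.
- cradle: Fixed aluminium cradle of the rod, same axes as the rod at the start, origin on the bench below the gripping place; base 190 x 60 x 10 mm. Its two notched posts carry the handle 43 mm behind and the rod 100 mm ahead of the gripping place; notches open upward, cheeks 6 mm deep; lift the rod straight up. Nothing stands beside the gripping place.
- reservoir: Fixed steel tank 126 x 126 x 122 mm (with a filler cap to 134 mm) on the bench to the right; origin under its centre, z up; the guide tube leaves its +y side.
- tube_mouth (a point): Centre of the rim of the guide tube's mouth, 135 mm above the bench. Its z axis runs out of the tube along the bore: upward at 35 degrees from level, over the reservoir's +y side. Bore 17 mm, flared to 23 mm at the mouth over the last 12 mm; rim 33 mm outside; straight and open for 122 mm, so that the collar stops the rod first.
- stand: Fixed reading stand, base 110 x 80 x 10 mm, origin under its centre, z up. Two upright plates, 6 mm thick, 60 mm long along y, up to 135 mm above the bench, centred at x = +35 and -35 mm, leave a gap 64 mm wide that is open at the top and at both ends (along y). Each plate bears a horizontal dark line with a short upright mark at its middle.
- sight (a point): The middle of the gap at the height of the marked line, 105 mm above the bench: where the tip is to be held. Axes as the stand's.
- specimen_cup: Loose bystander: lidded cup 65 mm wide and high; leave alone.
- white_bottle: Loose bystander: white bottle 34 mm wide, 61 mm high; leave alone.
- small_vial: Loose bystander: brown vial with a white cap, 23 mm wide, 58 mm high; leave alone.

How it is judged:
By the outcome, as a careful person would: the job done as asked, in the order asked, and still so for the second after the job is handed in, while the arm keeps its last pose, push and grip.
It also fails if it takes over 72 s, if anything falls off the work surface, if the arm or the gripper's body presses on something with over 40 N, if the wrist force passes 120 N, or if a joint passes its speed limit or range.

## Working session

There is one attempt and no reset: what is moved stays moved. The work goes in short steps, Python scripts to look and compute and a tool call to move; the robot and the scene stay as the last step left them, time stands still between calls to the robot, and variables do not carry over. Pictures are saved under pics/ and viewed, and the job is handed in when it is done.

Besides the shell and the picture viewer there is one more tool, called as name(argument=value, ...) on one line, values as JSON. jog_arm: Moves the arm, as the interface text tells. Its arguments: {"type":"object","properties":{"increments":{"type":"array"},"squeeze":{"type":"number"}},"required":["increments"]}

```bash
ls; mkdir -p pics
python3 - <<'E'
from cell import *
import cv2,pickle
s=read_state();print(s)
for n in("side","top"):
    c=camera(n);cv2.imwrite(f"pics/{n}0.png",c["image"][:,:,::-1]);print(n,c["K"],c["k1"],c["rvec"],c["tvec"])
    pickle.dump(c,open(f"{n}0.pkl","wb"))
E
```

```text
pics
{'clock': 0.0, 'joints': array([ 1.11639024e+00,  3.00481482e-01,  1.52159482e+00,  1.23267129e-05,
        1.32070536e+00, -6.65779284e-02]), 'qd': array([ 1.21619476e-03,  7.62639319e-04, -1.32524735e-03,  4.06605823e-05,
       -2.04619910e-03, -1.09603562e-03]), 'effort': array([-3.66974018e-05, -5.31809521e+01, -3.52730370e+01,  7.07636168e-02,
        2.44434597e-02, -9.45700231e-05]), 'eef_pos': array([207.87959141, 508.93756198, 226.87481403]), 'eef_rot': array([-3.14040708e+00, -9.10158148e-05,  2.75376138e+00]), 'wrist_force': array([-0.06264129,  0.17265038, -0.00669718]), 'moment': array([ 0.01221634,  0.01073401, -0.00118432]), 'finger_gap': 94.06731278380754}
side [[425.36310484   0.         278.41622269]
 [  0.         425.36310484 214.50488423]
 [  0.           0.           1.        ]] -0.01570205497473158 [ 0.48864619 -2.37971793  1.57349742] [ 445.80155893  191.47850258 1035.73672163]
top [[470.11421936   0.         284.33664178]
 [  0.         470.11421936 205.20764865]
 [  0.           0.           1.        ]] 0.04411526470282672 [ 2.08391922 -2.1478901   0.16875636] [  -6.6566902   529.51108635 1594.25442154]
```

View pics/side0.png

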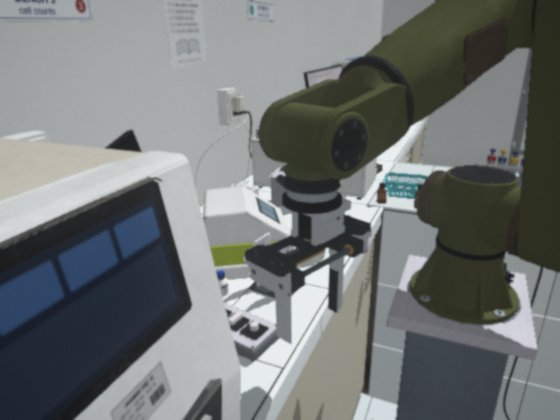

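View pics/top0.png

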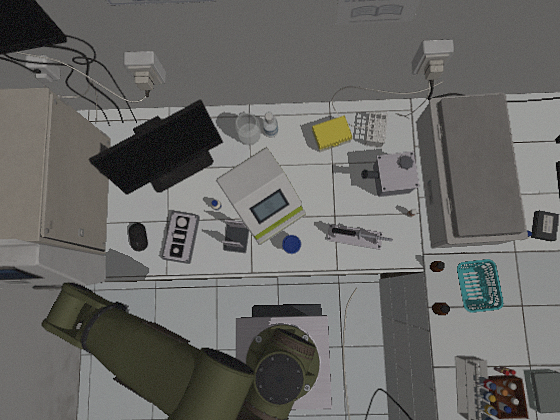

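```bash
cat > h.py <<'E'
import numpy as np,cv2
def cw(c,p):
    R=cv2.Rodrigues(np.array(c["rvec"],float))[0]
    return R.T@(np.array(p)-np.array(c["tvec"]))
def proj(c,P):
    R=cv2.Rodrigues(np.array(c["rvec"],float))[0]
    P=np.atleast_2d(P)@R.T+np.array(c["tvec"])
    s=P[:,:2]/P[:,2:];r2=(s**2).sum(1,keepdims=True)
    s=s*(1+c["k1"]*r2);K=c["K"]
    return s*[K[0,0],K[1,1]]+[K[0,2],K[1,2]]
def ray(c,uv):
    K=c["K"];d=(np.array(uv,float)-[K[0,2],K[1,2]])/[K[0,0],K[1,1]]
    s=d.copy()
    for _ in range(20): s=d/(1+c["k1"]*(s**2).sum())
    R=cv2.Rodrigues(np.array(c["rvec"],float))[0]
    return -R.T@np.array(c["tvec"]), R.T@np.array([s[0],s[1],1])
def atz(c,uv,z):
    o,d=ray(c,uv); return o+d*(z-o[2])/d[2]
E
python3 - <<'E'
from cell import *
from h import *
import pickle
np.set_printoptions(precision=1,suppress=True)
names="console key_bar key_large key_small gauge cradle reservoir stand specimen_cup white_bottle small_vial".split()
masks={}
for cn in("side","top"):
    c=camera(cn)
    for n in names:
        for r in recognise(c,n)[:2]:
            if r["conf"]>.2: print(cn,n,round(r["conf"],2),cw(c,r["centre"]))
        m=regions_of(c,n)
        if m:
            masks[cn,n]=m[0]["mask"]; v,u=np.nonzero(m[0]["mask"]); print("   px",u.mean(),v.mean(),len(u),round(m[0]["conf"],2))
pickle.dump(masks,open("masks.pkl","wb"))
print(read_state()["clock"])
E
```

```text
side console 0.82 [373.7 380.6  27.9]
   px 252.07506053268764 336.02582728006456 1239 0.56
side key_bar 0.64 [432.3 352.4  46.9]
   px 235.3658536585366 317.650406504065 123 0.61
side key_small 0.44 [377.8 362.6  49.5]
   px 253.64814814814815 325.85185185185185 54 0.6
side cradle 0.53 [536.4 228.8  33.1]
   px 253.75 325.61538461538464 52 0.21
side reservoir 0.69 [ 648.3 -344.2   81.9]
side reservoir 0.3 [539.4 227.2  34.3]
   px 277.23861171366593 186.0824295010846 461 0.85
side stand 0.86 [458.6 174.3  13.8]
   px 266.24 267.0235294117647 425 0.89
side specimen_cup 0.6 [377.6 -22.4  11.5]
   px 234.96153846153845 318.05384615384617 130 0.62
side white_bottle 0.74 [533.  230.5  32.9]
side white_bottle 0.68 [428.8 354.   44.1]
   px 222.51415094339623 282.4198113207547 212 0.66
top console 0.74 [432.3 337.9  29.3]
   px 181.11156601842376 238.26100307062435 977 0.98
top key_bar 0.56 [430.  350.8  48.7]
top key_bar 0.32 [ 416.9 -261.4   78.7]
top key_large 0.56 [477.4 336.6  51.5]
top gauge 0.63 [ 490.8 -460.3   44.1]
   px 355.4141414141414 233.61111111111111 198 0.74
top cradle 0.65 [ 409.8 -266.9   12.6]
   px 354.2613803230543 237.40822320117474 681 0.77
top reservoir 0.95 [ 609.1 -394.9  122.7]
   px 393.7310108509423 174.05025699600228 1751 0.93
top stand 0.55 [424.6 150.6   7.2]
   px 235.74311926605503 236.4388379204893 654 0.88
   px 291.55636363636364 244.1418181818182 275 0.54
top white_bottle 0.66 [542.5 218.5  39.8]
top white_bottle 0.66 [ 490.2 -459.4   43.6]
   px 357.36971830985914 233.83802816901408 284 0.6
   px 410.75 212.875 40 0.6
2.4
```

Run:
```python
import cv2
im=cv2.imread("pics/top0.png")
a=cv2.resize(im[195:275,150:310],(800,400),interpolation=cv2.INTER_CUBIC)
b=cv2.resize(im[135:255,320:420],(0,0),fx=5,fy=5,interpolation=cv2.INTER_CUBIC)
cv2.imwrite("pics/a.png",a);cv2.imwrite("pics/b.png",b)
```

```text
(no output)
```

View pics/a.png

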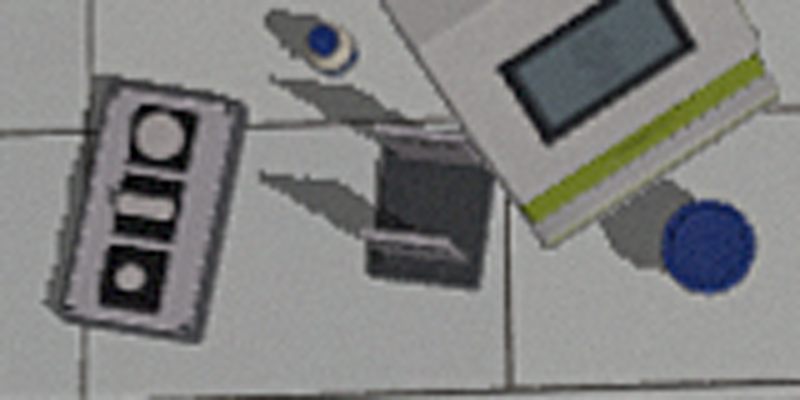

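View pics/b.png

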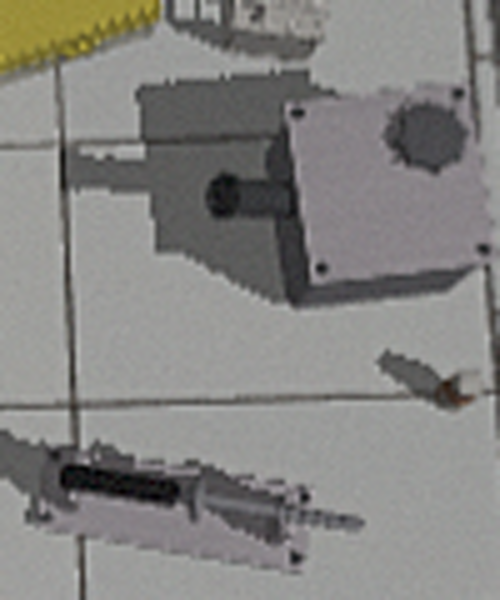

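Run:
```python
from h import *
import pickle
np.set_printoptions(precision=1,suppress=True)
c=pickle.load(open("top0.pkl","rb")); s=pickle.load(open("side0.pkl","rb"))
print("cams",ray(c,(0,0))[0],ray(s,(0,0))[0])
A=lambda u,v:(150+(u+.5)/5-.5,195+(v+.5)/5-.5)
B=lambda u,v:(320+(u+.5)/5-.5,135+(v+.5)/5-.5)
for n,p in dict(large=(158,136),bar=(145,205),small=(131,275)).items(): print(n,atz(c,A(*p),49))
for n,p in dict(c1=(107,82),c2=(244,103),c3=(200,340),c4=(66,318)).items(): print("console",n,atz(c,A(*p),30))
for n,p in dict(handleback=(62,478),handlefront=(180,492)).items(): print(n,atz(c,B(*p),86))
print("collar",atz(c,B(195,498),75+0)); print("tip",atz(c,B(363,524),75))
for n,p in dict(mouth=(224,196)).items(): print(n,atz(c,B(*p),135))
for n,p in dict(r1=(286,102),r2=(486,90),r3=(303,281),r4=(490,262)).items(): print(n,atz(c,B(*p),122))
for n,p in dict(b1=(366,276),b2=(478,289),b3=(495,185)).items(): print("standbase",n,atz(c,A(*p),10))
for n,p in dict(p1a=(362,231),p1b=(452,240),p2a=(374,127),p2b=(462,135)).items(): print("plate top",n,atz(c,A(*p),135))
print("cup",atz(c,A(708,246),65),"bottle",atz(c,A(325,42),61),"vial",atz(c,B(470,383),58))
```

```text
cams [ 232.1  -54.9 1662.9] [ 38.5 980.9 586.9]
large [481.9 337.9  49. ]
bar [433.9 346.3  49. ]
small [385.7 355.2  49. ]
console c1 [524.6 379.1  30. ]
console c2 [506.4 282.   30. ]
console c3 [341.  311.5  30. ]
console c4 [359.2 404.7  30. ]
handleback [ 431.3 -181.5   86. ]
handlefront [ 419.5 -260.    86. ]
collar [ 416.4 -271.3   75. ]
tip [ 395.5 -382.5   75. ]
mouth [ 610.6 -293.6  135. ]
r1 [ 677.5 -340.9  122. ]
r2 [ 680.8 -474.8  122. ]
r3 [ 553.8 -344.5  122. ]
r4 [ 562.5 -468.3  122. ]
standbase b1 [383.5 199.3  10. ]
standbase b2 [371.9 120.4  10. ]
standbase b3 [445.1 107.4  10. ]
plate top p1a [401.5 182.6 135. ]
plate top p1b [393.8 123.7 135. ]
plate top p2a [470.  174.4 135. ]
plate top p2b [462.8 116.4 135. ]
cup [391.7 -42.6  65. ] bottle [542.4 219.4  61. ] vial [ 491.9 -465.3   58. ]
```

```bash
cat >> h.py <<'E'
from scipy.spatial.transform import Rotation as Ro, Slerp
def plan(p0,r0,p1,r1,n,grip):
    """rows from pose (pos mm, rpy) to pose in n equal steps"""
    R0=Ro.from_euler("xyz",r0);R1=Ro.from_euler("xyz",r1)
    S=Slerp([0,1],Ro.concatenate([R0,R1]))
    rows=[]
    for i in range(n):
        Ra=S(i/n);Rb=S((i+1)/n)
        t=Ra.inv().apply((np.array(p1)-p0)/n)/10
        w=(Ra.inv()*Rb).as_rotvec(degrees=True)
        rows.append([round(float(x),2)+0 for x in t]+[round(float(x),2)+0 for x in w]+[grip])
    for r in rows: print(r)
    return rows
E
python3 - <<'E'
from h import *
plan([208,509.1,227.3],[-3.1404,0,2.7538],[434,346.3,100],[np.pi,0,2.7538],7,0)
E
```

```text
[-3.87, -0.93, 1.82, -0.01, 0.0, 0.0, 0]
[-3.87, -0.93, 1.82, -0.01, 0.0, 0.0, 0]
[-3.87, -0.93, 1.82, -0.01, 0.0, 0.0, 0]
[-3.87, -0.93, 1.82, -0.01, 0.0, 0.0, 0]
[-3.87, -0.93, 1.82, -0.01, 0.0, 0.0, 0]
[-3.87, -0.93, 1.82, -0.01, 0.0, 0.0, 0]
[-3.87, -0.93, 1.82, -0.01, 0.0, 0.0, 0]
```

jog_arm(increments=[[-3.87, -0.93, 1.82, 0, 0, 0, 0], [-3.87, -0.93, 1.82, 0, 0, 0, 0], [-3.87, -0.93, 1.82, 0, 0, 0, 0], [-3.87, -0.93, 1.82, 0, 0, 0, 0], [-3.87, -0.93, 1.82, 0, 0, 0, 0], [-3.87, -0.93, 1.82, 0, 0, 0, 0], [-3.87, -0.93, 1.82, 0, 0, 0, 0], [0, 0, 0, 0, 0, 0, 0]], squeeze=20)

```text
clock: 3.4
eef_pos: [435.2, 344.7, 98.7]
eef_rot: [-3.14, -0.001, 2.751]
wrist_force: [-0.3, 1.0, 0.2]
finger_gap: 17.7
```

Run:
```python
from cell import *
import cv2,pickle
print(read_state())
for n in("side","top"):
    c=camera(n);im=c["image"][:,:,::-1];cv2.imwrite(f"pics/{n}1.png",im)
    pickle.dump(c,open(f"{n}1.pkl","wb"))
    if n=="side": cv2.imwrite("pics/s1c.png",cv2.resize(im[160:360,200:400],(800,800*200//200))[:600])
```

```text
{'clock': 3.4, 'joints': array([ 6.04069005e-01,  4.51079526e-01,  1.63367447e+00, -1.39700629e-04,
        1.05901372e+00, -5.75912515e-01]), 'qd': array([ 5.73378622e-02, -3.58103780e-02, -9.37718584e-05,  7.03411577e-03,
        1.86027954e-02,  3.52482434e-02]), 'effort': array([ -2.78786995, -55.56722403, -30.80946565,  -0.1245569 ,
        -0.27737056,  -0.65413507]), 'eef_pos': array([435.15640608, 344.74614252,  98.71660975]), 'eef_rot': array([-3.13970218e+00, -1.08251141e-03,  2.75084537e+00]), 'wrist_force': array([-0.285895  ,  1.04739923,  0.19137031]), 'moment': array([-0.00451674, -0.0388293 ,  0.05452034]), 'finger_gap': 17.66480512426116}
```

View pics/side1.png

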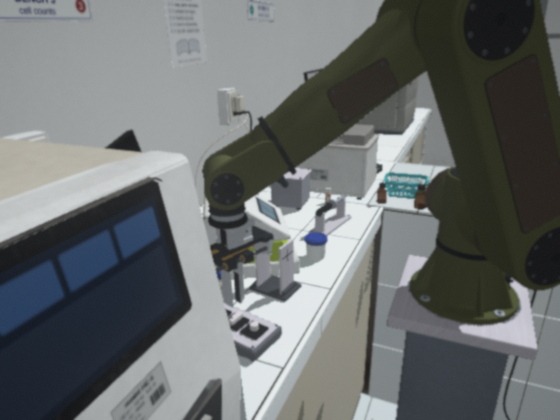

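View pics/top1.png

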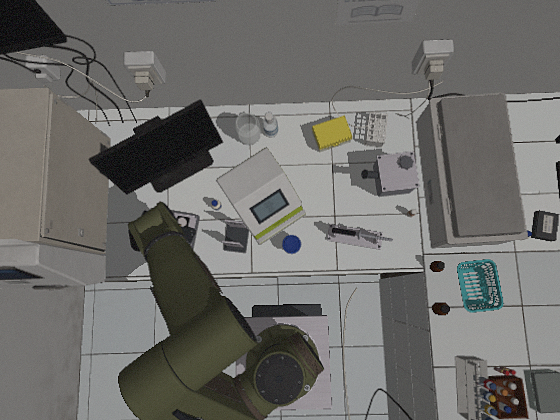

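```bash
cat > ov.py <<'E'
from h import *
import pickle,sys
def box(cx,cy,yaw,dx,dy,z0,z1,ox=0,oy=0):
    c,s=np.cos(yaw),np.sin(yaw);P=[]
    for z in(z0,z1):
        for a,b in((-1,-1),(1,-1),(1,1),(-1,1)):
            x=ox+a*dx/2;y=oy+b*dy/2;P.append((cx+c*x-s*y,cy+s*x+c*y,z))
    E=[(i,(i+1)%4) for i in range(4)]+[(4+i,4+(i+1)%4) for i in range(4)]+[(i,i+4) for i in range(4)]
    return [(P[i],P[j]) for i,j in E]
def circ(C,ax,r,n=24):
    ax=np.array(ax,float);ax/=np.linalg.norm(ax);u=np.cross(ax,[0.1,0.2,.97]) if abs(ax[2])<.9 else np.cross(ax,[1,0,0]);u/=np.linalg.norm(u);v=np.cross(ax,u)
    P=[np.array(C)+r*(np.cos(t)*u+np.sin(t)*v) for t in np.linspace(0,2*np.pi,n+1)]
    return list(zip(P[:-1],P[1:]))
con=dict(x=432.8,y=345,yaw=np.radians(-10.2))
g=dict(x=421.8,y=-234.8,yaw=np.radians(-100.1))
st=dict(x=432,y=149.3,yaw=np.radians(-7.1))
rs=dict(x=618,y=-406,yaw=np.radians(2.5))
mouth=np.array([610.6,-293.6,135])
def lines():
    L=[]
    L+=box(con["x"],con["y"],con["yaw"],100,174,0,30)
    c,s=np.cos(con["yaw"]),np.sin(con["yaw"])
    for k,r in((50,16),(0,7),(-50,9)): L+=circ((con["x"]-s*k,con["y"]+c*k,49),(0,0,1),r)
    L+=box(g["x"],g["y"],g["yaw"],80,16,64,86,ox=-15)
    L+=box(g["x"],g["y"],g["yaw"],190,60,0,10,ox=float(g.get("bo",0)))
    d=np.array([np.cos(g["yaw"]),np.sin(g["yaw"]),0]);G=np.array([g["x"],g["y"],75])
    L+=circ(G+41*d,d,17)+[(G+41*d,G+151*d)]
    L+=box(st["x"],st["y"],st["yaw"],110,80,0,10)
    for o in(35,-35): L+=box(st["x"],st["y"],st["yaw"],6,60,10,135,ox=o)
    L+=box(rs["x"],rs["y"],rs["yaw"],126,126,0,122)
    a=np.array([-np.sin(rs["yaw"])*np.cos(np.radians(35)),np.cos(rs["yaw"])*np.cos(np.radians(35)),np.sin(np.radians(35))])
    L+=circ(mouth,a,16.5)+[(mouth,mouth-60*a)]
    return L
def draw(pk,out,x0,y0,w,h,f,only=None):
    c=pickle.load(open(pk,"rb"));im=c["image"][y0:y0+h,x0:x0+w,::-1]
    im=cv2.resize(im,(0,0),fx=f,fy=f,interpolation=cv2.INTER_CUBIC)
    for a,b in lines():
        p=(proj(c,np.array([a,b]))-[x0,y0]+.5)*f-.5
        p=np.round(p*16).astype(int); cv2.line(im,tuple(map(int,p[0])),tuple(map(int,p[1])),(0,255,0),1,cv2.LINE_AA,4)
    cv2.imwrite(out,im)
if __name__=="__main__":
    draw("side1.pkl","pics/ovs1.png",200,160,190,140,4)
    draw("top0.pkl","pics/ovt1.png",155,195,150,80,5)
    draw("top0.pkl","pics/ovt2.png",320,140,100,115,5)
E
python3 ov.py
```

```text
(no output)
```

View pics/ovs1.png

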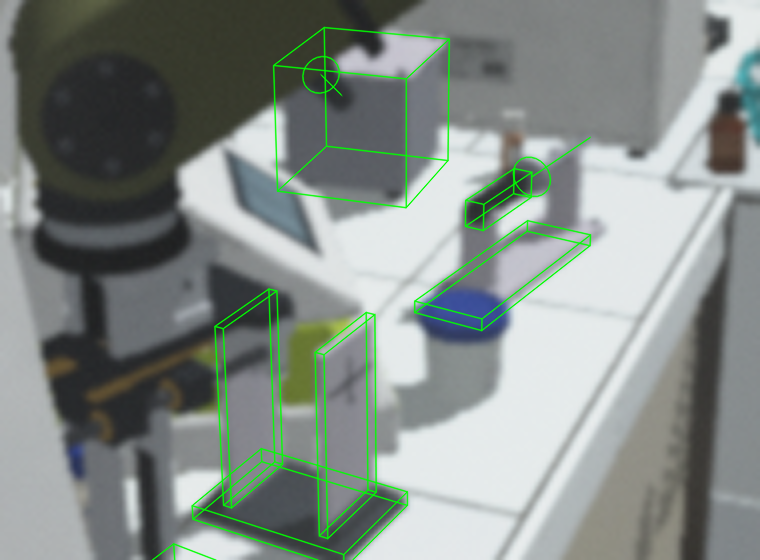

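View pics/ovt1.png

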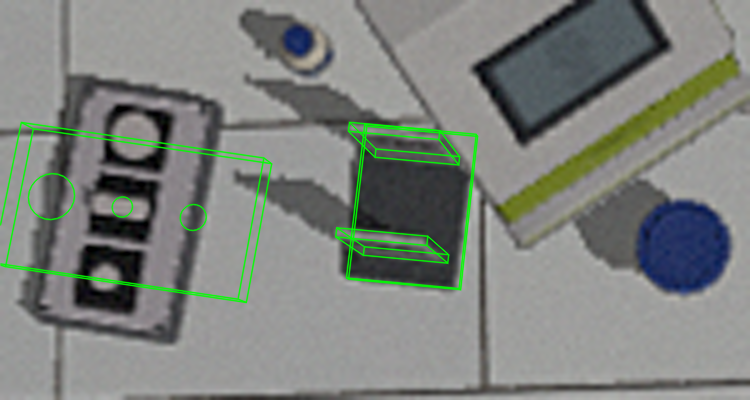

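View pics/ovt2.png

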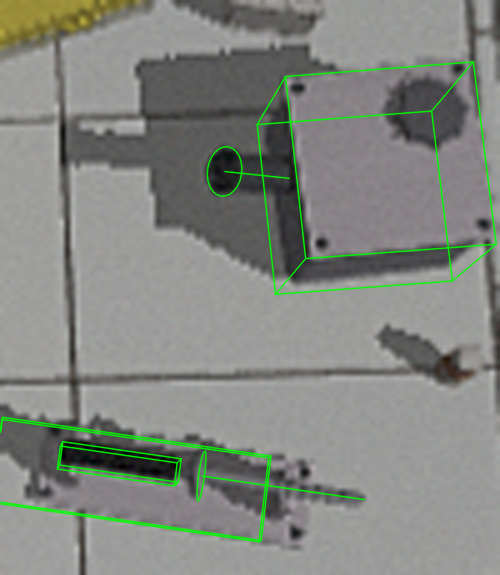

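```bash
sed -i 's/radians(-10.2)/radians(79.8)/' ov.py
python3 - <<'E'
from h import *
import pickle
c=pickle.load(open("side1.pkl","rb"));im=c["image"][:,:,::-1]
cv2.imwrite("pics/z1.png",cv2.resize(im[160:250,260:360],(800,720),interpolation=cv2.INTER_CUBIC)[:600])
E
```

```text
(no output)
```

View pics/z1.png

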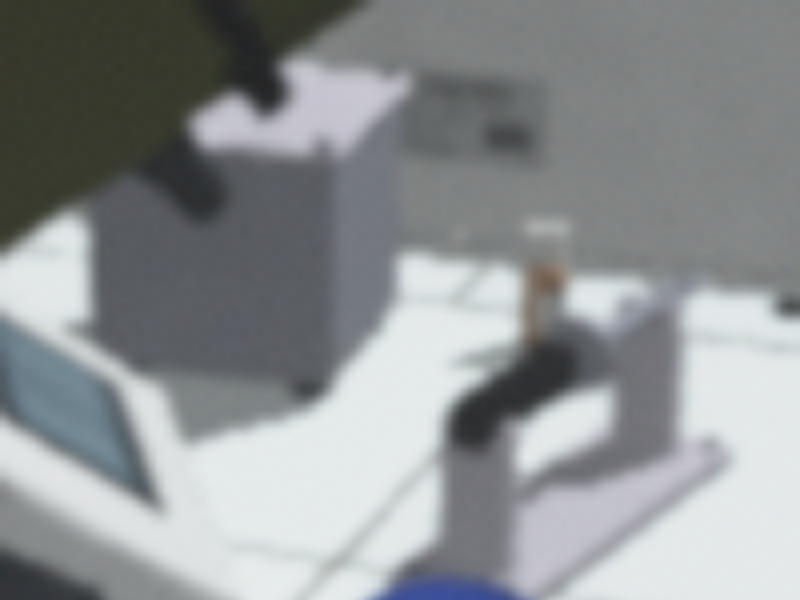

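jog_arm(increments=[[0, 0, 0.6, 0, 0, 0, 0], [0, 0, 0.6, 0, 0, 0, 0], [0, 0, 0.6, 0, 0, 0, 0], [0, 0, 0.3, 0, 0, 0, 0], [0, 0, 0, 0, 0, 0, 0]])

```text
clock: 4.12
eef_pos: [434.0, 346.4, 78.8]
eef_rot: [-3.141, -0.0, 2.754]
wrist_force: [0.1, -0.3, 0.2]
finger_gap: 0.3
```

jog_arm(increments=[[0, 0, 0.5, 0, 0, 0, 0], [0, 0, 0.4, 0, 0, 0, 0], [0, 0, 0.2, 0, 0, 0, 0], [0, 0, 0.1, 0, 0, 0, 0], [0, 0, 0, 0, 0, 0, 0]])

```text
clock: 4.75
eef_pos: [434.2, 346.5, 67.2]
eef_rot: [3.142, 0.0, 2.754]
wrist_force: [-0.5, -0.1, 3.4]
finger_gap: 0.5
```

jog_arm(increments=[[0, 0, 0.08, 0, 0, 0, 0], [0, 0, 0, 0, 0, 0, 0], [0, 0, 0, 0, 0, 0, 0]])

```text
clock: 5.12
eef_pos: [434.2, 346.5, 66.4]
eef_rot: [3.141, 0.0, 2.754]
wrist_force: [-0.7, -1.1, 4.5]
finger_gap: -0.0
```

jog_arm(increments=[[0, 0, 0.07, 0, 0, 0, 0], [0, 0, 0, 0, 0, 0, 0], [0, 0, 0, 0, 0, 0, 0]])

```text
clock: 5.5
eef_pos: [434.2, 346.5, 66.0]
eef_rot: [3.141, 0.0, 2.754]
wrist_force: [-2.0, -2.8, 8.9]
finger_gap: 0.2
```

jog_arm(increments=[[0, 0, -1.5, 0, 0, 0, 0], [0, 0, -1.0, 0, 0, 0, 0], [-2.4, 0.53, 0, 0, 0, 0, 0], [-2.4, 0.53, 0, 0, 0, 0, 0], [0, 0, 0.5, 0, 0, 0, 0], [0, 0, 0.6, 0, 0, 0, 0], [0, 0, 0.5, 0, 0, 0, 0], [0, 0, 0.4, 0, 0, 0, 0], [0, 0, 0.3, 0, 0, 0, 0], [0, 0, 0.15, 0, 0, 0, 0], [0, 0, 0, 0, 0, 0, 0], [0, 0, 0, 0, 0, 0, 0]])

```text
clock: 7.0
eef_pos: [482.5, 338.2, 66.3]
eef_rot: [3.141, -0.0, 2.754]
wrist_force: [-3.4, -1.0, 4.7]
finger_gap: 0.5
```

jog_arm(increments=[[0, 0, 0.06, 0, 0, 0, 0], [0, 0, 0, 0, 0, 0, 0], [0, 0, 0, 0, 0, 0, 0]])

```text
clock: 7.38
eef_pos: [482.5, 338.2, 66.0]
eef_rot: [3.141, -0.0, 2.754]
wrist_force: [-5.1, -1.4, 9.6]
finger_gap: 0.4
```

Bottomed. Now the small key.

jog_arm(increments=[[0, 0, -1.5, 0, 0, 0, 0], [0, 0, -1.0, 0, 0, 0, 0], [3.25, -0.72, 0, 0, 0, 0, 0], [3.25, -0.72, 0, 0, 0, 0, 0], [3.25, -0.72, 0, 0, 0, 0, 0], [0, 0, 0.5, 0, 0, 0, 0], [0, 0, 0.6, 0, 0, 0, 0], [0, 0, 0.5, 0, 0, 0, 0], [0, 0, 0.4, 0, 0, 0, 0], [0, 0, 0.3, 0, 0, 0, 0], [0, 0, 0.18, 0, 0, 0, 0], [0, 0, 0, 0, 0, 0, 0], [0, 0, 0, 0, 0, 0, 0]])

```text
clock: 9.0
eef_pos: [384.6, 354.8, 66.1]
eef_rot: [3.141, 0.001, 2.754]
wrist_force: [1.6, -4.7, 7.3]
finger_gap: 0.4
```

Run:
```python
from h import *
plan([384.6,354.8,180],[np.pi,0,2.754],[420,-200,260],[np.pi,0,np.radians(79.9)],12,5)
```

```text
[-2.02, -4.17, -0.67, 0.0, 0.0, 6.49, 5]
[-2.48, -3.91, -0.67, 0.0, 0.0, 6.49, 5]
[-2.91, -3.61, -0.67, 0.0, 0.0, 6.49, 5]
[-3.29, -3.26, -0.67, 0.0, 0.0, 6.49, 5]
[-3.64, -2.86, -0.67, 0.0, 0.0, 6.49, 5]
[-3.94, -2.43, -0.67, 0.0, 0.0, 6.49, 5]
[-4.19, -1.97, -0.67, 0.0, 0.0, 6.49, 5]
[-4.39, -1.49, -0.67, 0.0, 0.0, 6.49, 5]
[-4.53, -0.98, -0.67, 0.0, 0.0, 6.49, 5]
[-4.61, -0.46, -0.67, 0.0, 0.0, 6.49, 5]
[-4.63, 0.06, -0.67, 0.0, 0.0, 6.49, 5]
[-4.6, 0.59, -0.67, 0.0, 0.0, 6.49, 5]
```

jog_arm(increments=[[0, 0, -5.7, 0, 0, 0, 0], [0, 0, -5.7, 0, 0, 0, 0], [-2.02, -4.17, -0.67, 0, 0, 6.49, 5], [-2.48, -3.91, -0.67, 0, 0, 6.49, 5], [-2.91, -3.61, -0.67, 0, 0, 6.49, 5], [-3.29, -3.26, -0.67, 0, 0, 6.49, 5], [-3.64, -2.86, -0.67, 0, 0, 6.49, 5], [-3.94, -2.43, -0.67, 0, 0, 6.49, 5], [-4.19, -1.97, -0.67, 0, 0, 6.49, 5], [-4.39, -1.49, -0.67, 0, 0, 6.49, 5], [-4.53, -0.98, -0.67, 0, 0, 6.49, 5], [-4.61, -0.46, -0.67, 0, 0, 6.49, 5], [-4.63, 0.06, -0.67, 0, 0, 6.49, 5], [-4.6, 0.59, -0.67, 0, 0, 6.49, 5]])

```text
clock: 10.75
eef_pos: [419.4, -201.3, 260.3]
eef_rot: [3.141, -0.0, 1.391]
wrist_force: [0.7, 0.2, 0.1]
finger_gap: 50.0
```

Run:
```python
from cell import *
import cv2,pickle
from h import *
print(read_state())
for n in("side","top"):
    c=camera(n);im=c["image"][:,:,::-1];cv2.imwrite(f"pics/{n}2.png",im)
    pickle.dump(c,open(f"{n}2.pkl","wb"))
    if n=="side":
        for t in("reservoir","stand"): print(t,[(round(r["conf"],2),cw(c,r["centre"])) for r in recognise(c,t)[:2]])
```

```text
{'clock': 10.75, 'joints': array([-5.26364911e-01,  8.28899525e-02,  1.70189637e+00,  3.81659804e-04,
        1.35655560e+00, -3.46380791e-01]), 'qd': array([-6.96471020e-01,  3.53098403e-01, -4.98750596e-01, -4.47157782e-04,
        1.45556507e-01,  2.05973562e-01]), 'effort': array([ 4.41908285e+00, -4.41920149e+01, -3.22273600e+01, -2.82487110e-02,
       -1.92490211e-01, -5.08765876e-01]), 'eef_pos': array([ 419.44651398, -201.27998663,  260.31009409]), 'eef_rot': array([ 3.14123021e+00, -2.65685064e-04,  1.39073116e+00]), 'wrist_force': array([0.7364583 , 0.16359238, 0.06556942]), 'moment': array([0.01308622, 0.07968227, 0.00290844]), 'finger_gap': 50.04265552775216}
reservoir [(0.61, array([ 603.12741722, -350.49534827,   83.22974414]))]
stand [(0.73, array([429.93978092, 159.62204474,  48.79360071]))]
```

View pics/side2.png

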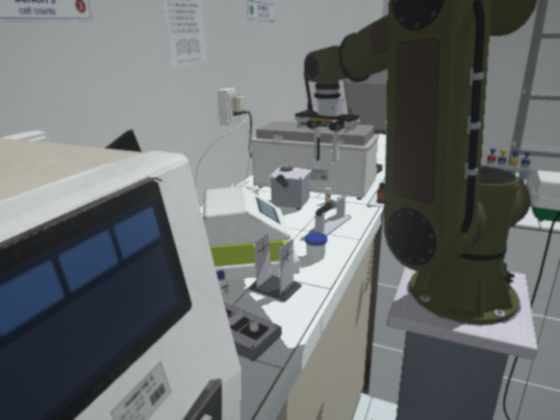

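View pics/top2.png

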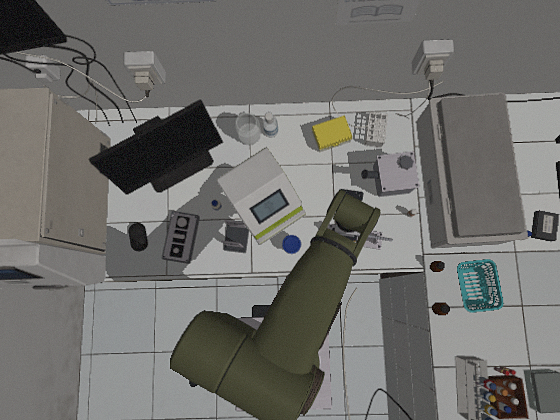

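```bash
python3 - <<'E'
from h import *
import pickle
c=pickle.load(open("side2.pkl","rb"));im=c["image"][:,:,::-1]
cv2.imwrite("pics/z2.png",cv2.resize(im[155:215,260:340],(0,0),fx=9,fy=9,interpolation=cv2.INTER_CUBIC))
cv2.imwrite("pics/z3.png",cv2.resize(im[180:240,300:380],(0,0),fx=9,fy=9,interpolation=cv2.INTER_CUBIC))
cv2.imwrite("pics/z4.png",cv2.resize(im[225:305,240:320],(0,0),fx=7,fy=7,interpolation=cv2.INTER_CUBIC))
print(proj(c,np.array([[610.6,-293.6,135],[421.8,-234.8,75],[432,149.3,105]])))
E
python3 -c "
import ov
ov.draw('side2.pkl','pics/ovs2.png',240,155,110,150,4)"
```

```text
[[279.75277967 178.19979697]
 [326.5254219  207.7106444 ]
 [273.63484873 250.70575436]]
```

View pics/z2.png

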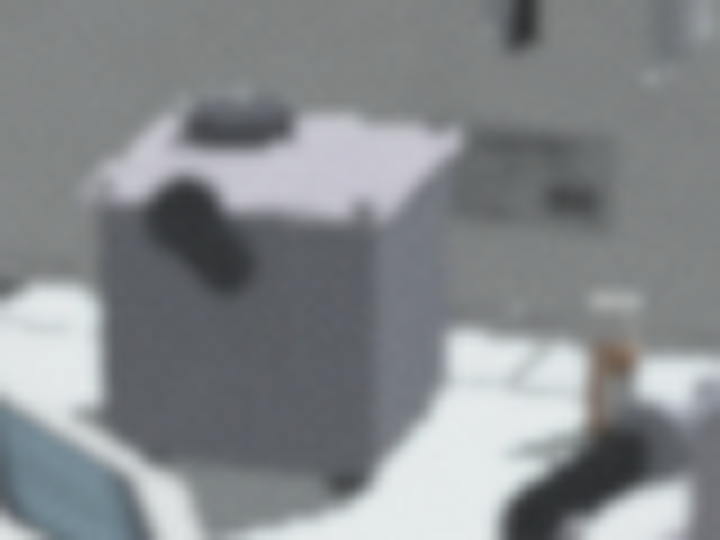

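View pics/z3.png

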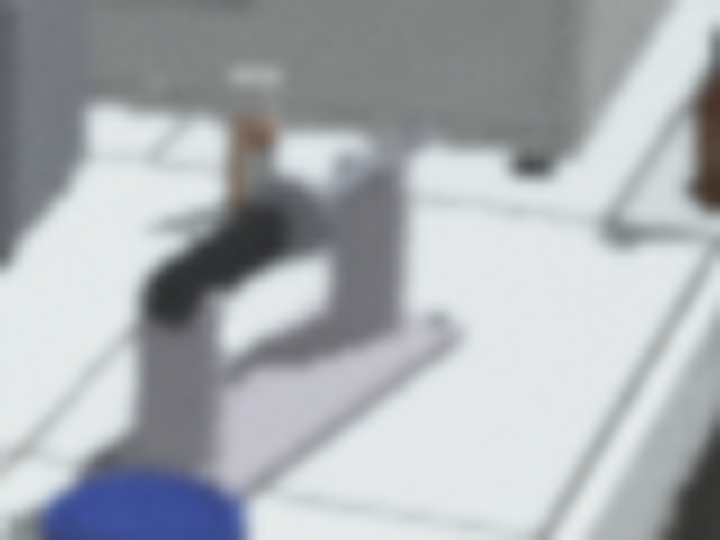

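View pics/z4.png

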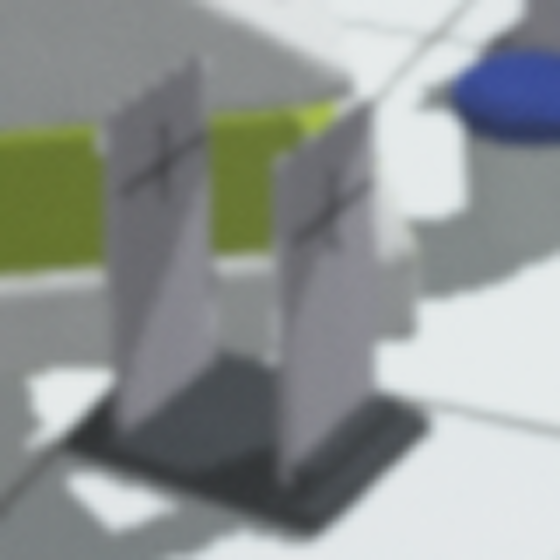

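View pics/ovs2.png

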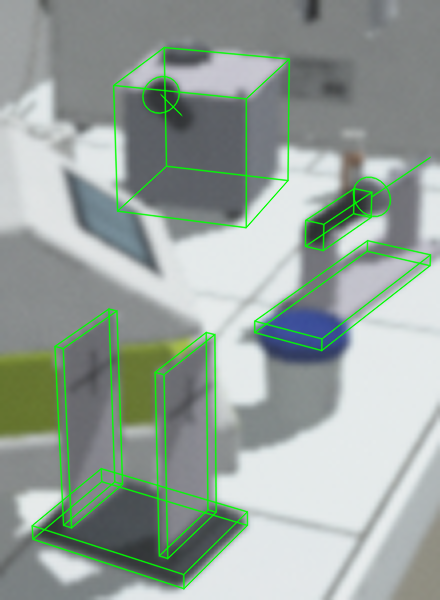

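Run:
```python
from h import *
import pickle
np.set_printoptions(precision=1,suppress=True)
t=pickle.load(open("top0.pkl","rb")); s=pickle.load(open("side2.pkl","rb"))
B=lambda u,v:(320+(u+.5)/5-.5,135+(v+.5)/5-.5)
Z=lambda x0,y0,f:(lambda u,v:(x0+(u+.5)/f-.5,y0+(v+.5)/f-.5))
Z2=Z(260,155,9);Z3=Z(300,180,9);Z4=Z(240,225,7)
P=[atz(t,B(*p),122) for p in((296,112),(459,93),(321,268),(484,249))]
for p in P: print(p)
P=np.array(P)
for a,b,o in((1,0,-90),(3,2,-90),(2,0,0),(3,1,0)):
    d=P[b]-P[a]; print(np.degrees(np.arctan2(d[1],d[0]))+o,np.linalg.norm(d))
print("screw centre",P.mean(0))
def tri(a,b):
    (o1,d1),(o2,d2)=a,b
    A=np.zeros((3,3));y=np.zeros(3)
    for o,d in(a,b):
        d=d/np.linalg.norm(d);M=np.eye(3)-np.outer(d,d);A+=M;y+=M@o
    X=np.linalg.solve(A,y);return X
X=tri(ray(t,B(224,196)),ray(s,Z2(183,211)));print("mouth",X,proj(t,X)-B(224,196),proj(s,X)-Z2(183,211))
# handle back end top etc
for n,u in dict(lineL=(163,165),lineR=(330,210)).items(): print(n,Z4(*u),"model",)
st=dict(x=432,y=149.3,yaw=np.radians(-7.1));c_,s_=np.cos(st["yaw"]),np.sin(st["yaw"])
for o in(32,-38): print(proj(s,[st["x"]+c_*o,st["y"]+s_*o,105]))
# handle rear face mid and collar bottom in side
g=np.array([421.8,-234.8,75]);d=np.array([np.cos(np.radians(-100.1)),np.sin(np.radians(-100.1)),0])
for k,z in((-55,11),(-55,-11),(151,0),(25,11)): print("handle model",k,z,(proj(s,g+d*k+[0,0,z])-[300,180]+.5)*9-.5)
```

```text
[ 670.3 -347.2  122. ]
[ 679.4 -456.7  122. ]
[ 562.2 -357.   122. ]
[ 571.5 -465.1  122. ]
4.775795404205368 109.86258681180806
4.8776514699200675 108.51424551344775
5.158232324029964 108.4759605730773
4.445368924537306 108.28243654428141
screw centre [ 620.9 -406.5  122. ]
mouth [ 610.2 -293.6  135.8] [[0. 0.]] [[-0. -0.]]
lineL (262.85714285714283, 248.14285714285714) model
lineR (286.7142857142857, 254.57142857142858) model
[[262.6 247.8]]
[[287.2 254.3]]
handle model -55 11 [[167.8 274.8]]
handle model -55 -11 [[166.8 333.5]]
handle model 151 0 [[427.9 128.7]]
handle model 25 11 [[276.3 202.9]]
```

```bash
sed -i 's/^g=.*/g=dict(x=421.8,y=-234.8,yaw=np.radians(-100.1),bo=30)/; s/^rs=.*/rs=dict(x=620.9,y=-406.5,yaw=np.radians(4.8))/' ov.py
python3 - <<'E'
import ov
from h import *
import pickle
c=pickle.load(open("top0.pkl","rb"));im=c["image"][:,:,::-1]
a=cv2.resize(im[220:255,322:397],(0,0),fx=10,fy=8,interpolation=cv2.INTER_CUBIC)
a=cv2.resize(im[220:255,322:397],(0,0),fx=8,fy=8,interpolation=cv2.INTER_CUBIC)
ov.draw("top0.pkl","pics/tmp.png",322,220,75,35,8)
cv2.imwrite("pics/z5.png",np.vstack([a,cv2.imread("pics/tmp.png")]))
E
```

```text
(no output)
```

View pics/z5.png

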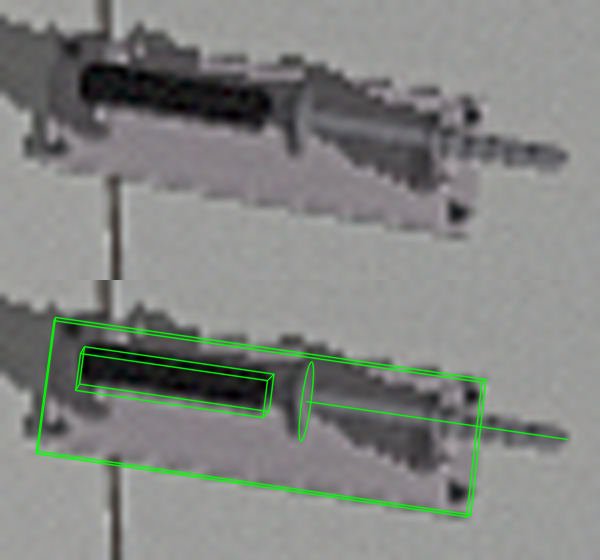

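jog_arm(increments=[[-3.39, 0.92, 0, 0, 0, 0, 5], [0, 0, 5, 0, 0, 0, 5], [0, 0, 5, 0, 0, 0, 5], [0, 0, 5, 0, 0, 0, 5], [0, 0, 1.6, 0, 0, 0, 5], [0, 0, 1.6, 0, 0, 0, 5], [0, 0, 0, 0, 0, 0, 5], [0, 0, 0, 0, 0, 0, 5]], squeeze=10)

```text
clock: 11.95
eef_pos: [423.3, -235.1, 79.2]
eef_rot: [3.14, 0.001, 1.395]
wrist_force: [0.3, -0.3, 0.6]
finger_gap: 49.6
```

Run:
```python
from cell import *
import cv2,pickle
from h import *
c=camera("side");im=c["image"][:,:,::-1];pickle.dump(c,open("side3.pkl","wb"))
cv2.imwrite("pics/z6.png",cv2.resize(im[150:240,290:380],(0,0),fx=6.5,fy=6.5,interpolation=cv2.INTER_CUBIC))
```

```text
(no output)
```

View pics/z6.png

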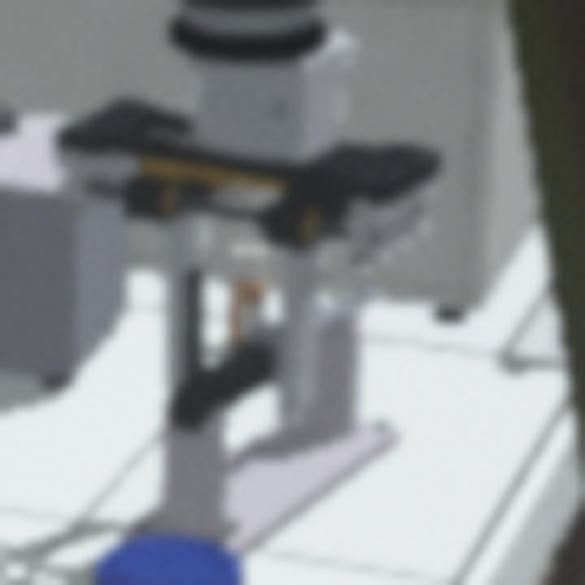

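jog_arm(increments=[[0, 0, 0.1, 0, 0, 0, 3], [0, 0, 0, 0, 0, 0, 1.6], [0, 0, 0, 0, 0, 0, 1.0], [0, 0, 0, 0, 0, 0, 1.0], [0, 0, 0, 0, 0, 0, 1.0]], squeeze=10)

```text
clock: 12.62
eef_pos: [422.7, -234.8, 77.1]
eef_rot: [3.141, 0.0, 1.394]
wrist_force: [0.3, 0.6, 1.3]
finger_gap: 15.9
```

jog_arm(increments=[[0, 0, 0, 0, 0, 0, 0.5], [0, 0, 0, 0, 0, 0, 0.5], [0, 0, -1, 0, 0, 0, 0.5], [0, 0, -2, 0, 0, 0, 0.5], [0, 0, -4, 0, 0, 0, 0.5], [0, 0, -5, 0, 0, 0, 0.5], [0, 0, -4, 0, 0, 0, 0.5], [0, 0, 0, 0, 0, 0, 0.5], [0, 0, 0, 0, 0, 0, 0.5]], squeeze=40)

```text
clock: 13.75
eef_pos: [422.3, -234.6, 236.4]
eef_rot: [-3.141, -0.0, 1.395]
wrist_force: [-0.5, 0.4, -1.9]
finger_gap: 15.7
```

Run:
```python
from cell import *
import cv2,pickle
from h import *
print(read_state())
for n in("side","top"):
    c=camera(n);im=c["image"][:,:,::-1];cv2.imwrite(f"pics/{n}4.png",im)
    pickle.dump(c,open(f"{n}4.pkl","wb"))
```

```text
{'clock': 13.75, 'joints': array([-5.82875694e-01,  1.43153820e-01,  1.69101725e+00, -9.60415285e-05,
        1.30852105e+00, -4.06619880e-01]), 'qd': array([-1.37946654e-03,  1.69444116e-02,  1.12467401e-02,  5.39006957e-05,
       -2.32717298e-03, -4.16879021e-04]), 'effort': array([ 2.94995040e-02, -4.59666073e+01, -3.68160403e+01,  4.64317447e-02,
        1.04286619e-01, -1.19969304e-04]), 'eef_pos': array([ 422.26795768, -234.58463458,  236.4340314 ]), 'eef_rot': array([-3.14054616e+00, -3.49677533e-04,  1.39456528e+00]), 'wrist_force': array([-0.46643746,  0.38471922, -1.90130025]), 'moment': array([-0.04043692,  0.06393806, -0.0126237 ]), 'finger_gap': 15.731883193736198}
```

View pics/side4.png

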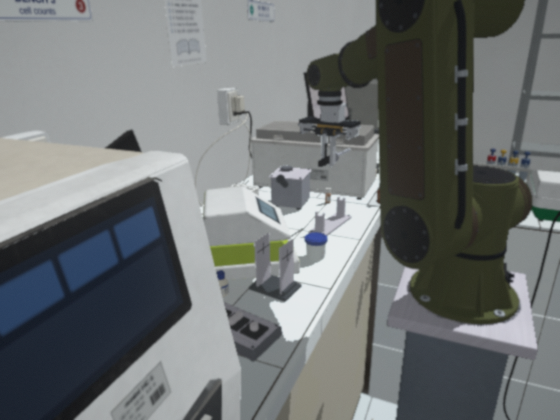

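View pics/top4.png

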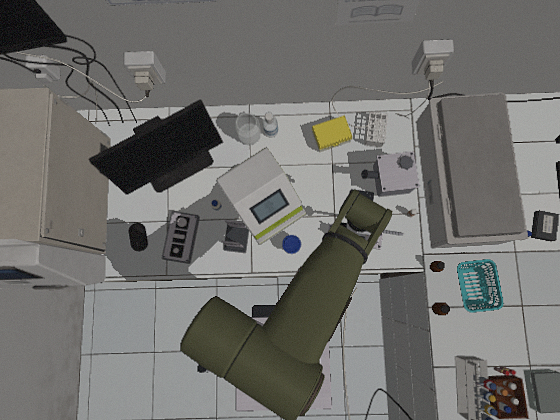

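Run:
```python
from h import *
import pickle
from scipy.optimize import least_squares
J=np.array([[1.11639,.30048,1.52159],[.60407,.45108,1.63367],[-.52636,.08289,1.70190],[-.58288,.14315,1.69102]])
P=np.array([[207.88,508.94,226.87],[435.16,344.75,98.72],[419.45,-201.28,260.31],[422.27,-234.58,236.43]])
def f(p):
    a,d,z,o=p
    r=a*np.sin(J[:,1])+d*np.sin(J[:,1]+J[:,2]);Z=z+a*np.cos(J[:,1])+d*np.cos(J[:,1]+J[:,2])
    x=np.cos(J[:,0])*r-np.sin(J[:,0])*o;y=np.sin(J[:,0])*r+np.cos(J[:,0])*o
    return (np.c_[x,y,Z]-P).ravel()
s=least_squares(f,[411,368,0,34]);print(s.x,abs(s.fun).max())
t=pickle.load(open("top4.pkl","rb"));sd=pickle.load(open("side4.pkl","rb"))
g=np.array([422.3,-234.6,233.4]);d=np.array([np.cos(np.radians(-100.1)),np.sin(np.radians(-100.1)),0])
for k in(41,151): print(proj(t,g+k*d),proj(sd,g+k*d))
a=cv2.resize(t["image"][195:255,360:420,::-1],(0,0),fx=8,fy=8,interpolation=cv2.INTER_CUBIC)
b=cv2.resize(sd["image"][130:190,300:360,::-1],(0,0),fx=8,fy=8,interpolation=cv2.INTER_CUBIC)
cv2.imwrite("pics/z7.png",np.hstack([a,b])[:, :800])
```

```text
[392.71167683 442.13091843 -37.49653582  36.61257279] 3.6418527300232313
[[366.60904082 228.36723279]] [[333.71623623 156.72387685]]
[[402.94555505 233.60741586]] [[348.91975646 149.20817748]]
```

View pics/z7.png

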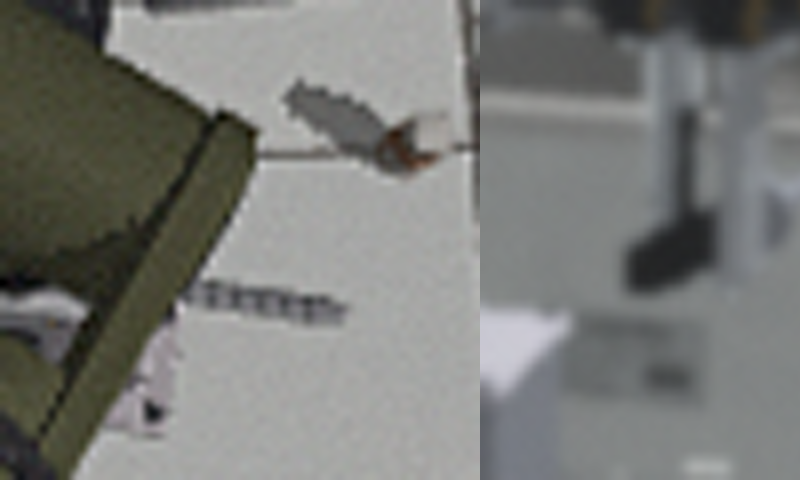

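```bash
cat >> h.py <<'E'
M=np.array([610.4,-293.7,135.5]);YR=np.radians(4.8);c35,s35=np.cos(np.radians(35)),np.sin(np.radians(35))
AX=np.array([-np.sin(YR)*c35,np.cos(YR)*c35,s35])
TY=np.array([np.cos(YR),np.sin(YR),0]);TZ=np.cross(AX,TY)
RT=Ro.from_matrix(np.c_[AX,TY,TZ])
RTe=RT.as_euler("xyz")
def tcp_ins(k): # k: distance of collar face out of mouth
    return M+(41+k)*AX-3*TZ
E
python3 - <<'E'
from h import *
print(TZ,RTe,tcp_ins(160),tcp_ins(0))
plan([422.3,-234.6,236.4],[-3.1405,0,1.3946],tcp_ins(160),RTe,9,0.5)
E
```

```text
[-0.04799564  0.57156482 -0.81915204] [ 3.14159265 -0.61086524  1.65457213] [ 596.76646676 -131.34258275  253.24631984] [ 607.73364698 -261.9472488   161.47409002]
[1.47, 1.71, -0.19, 0.5, 3.87, -1.61, 0.5]
[1.43, 1.75, -0.11, 0.5, 3.87, -1.61, 0.5]
[1.39, 1.79, -0.03, 0.5, 3.87, -1.61, 0.5]
[1.33, 1.82, 0.05, 0.5, 3.87, -1.61, 0.5]
[1.28, 1.86, 0.12, 0.5, 3.87, -1.61, 0.5]
[1.21, 1.9, 0.19, 0.5, 3.87, -1.61, 0.5]
[1.15, 1.93, 0.25, 0.5, 3.87, -1.61, 0.5]
[1.07, 1.97, 0.31, 0.5, 3.87, -1.61, 0.5]
[0.99, 2.0, 0.36, 0.5, 3.87, -1.61, 0.5]
```

jog_arm(increments=[[1.47, 1.71, -0.19, 0.5, 3.87, -1.61, 0.5], [1.43, 1.75, -0.11, 0.5, 3.87, -1.61, 0.5], [1.39, 1.79, -0.03, 0.5, 3.87, -1.61, 0.5], [1.33, 1.82, 0.05, 0.5, 3.87, -1.61, 0.5], [1.28, 1.86, 0.12, 0.5, 3.87, -1.61, 0.5], [1.21, 1.9, 0.19, 0.5, 3.87, -1.61, 0.5], [1.15, 1.93, 0.25, 0.5, 3.87, -1.61, 0.5], [1.07, 1.97, 0.31, 0.5, 3.87, -1.61, 0.5], [0.99, 2.0, 0.36, 0.5, 3.87, -1.61, 0.5], [0, 0, 0, 0, 0, 0, 0.5], [0, 0, 0, 0, 0, 0, 0.5]])

```text
clock: 15.22
eef_pos: [596.7, -131.8, 253.6]
eef_rot: [-3.142, -0.61, 1.655]
wrist_force: [0.0, -0.6, -0.8]
finger_gap: 15.8
```

Run:
```python
from cell import *
import pickle
from h import *
np.set_printoptions(precision=3,suppress=True)
s=read_state();print(s["joints"],s["eef_pos"],s["eef_rot"],RTe)
R=Ro.from_euler("xyz",s["eef_rot"]).as_matrix()
g=s["eef_pos"]+3*R[:,2]
for n in("side","top"):
    c=camera(n);pickle.dump(c,open(f"{n}5.pkl","wb"))
    im=c["image"][:,:,::-1];cv2.imwrite(f"pics/{n}5.png",im)
    x0,y0=(240,120) if n=="side" else (325,130)
    a=cv2.resize(im[y0:y0+75,x0:x0+100],(0,0),fx=8,fy=8,interpolation=cv2.INTER_CUBIC);cv2.imwrite(f"pics/{n}5z.png",a)
    for k in(0,41,151): print(n,k,(proj(c,g-k*R[:,0])-[x0,y0]+.5)*8)
    print("M",(proj(c,M)-[x0,y0]+.5)*8)
```

```text
[-0.478  0.581  1.165  0.514  1.729 -0.566] [ 596.72  -131.793  253.595] [-3.142 -0.61   1.655] [ 3.142 -0.611  1.655]
side 0 [[174.2   304.499]]
side 41 [[208.008 341.447]]
side 151 [[289.704 430.738]]
M [[322.519 468.471]]
top 0 [[-61.334 330.068]]
top 41 [[ 21.279 335.329]]
top 151 [[230.944 348.625]]
M [[319.539 354.516]]
```

View pics/side5z.png

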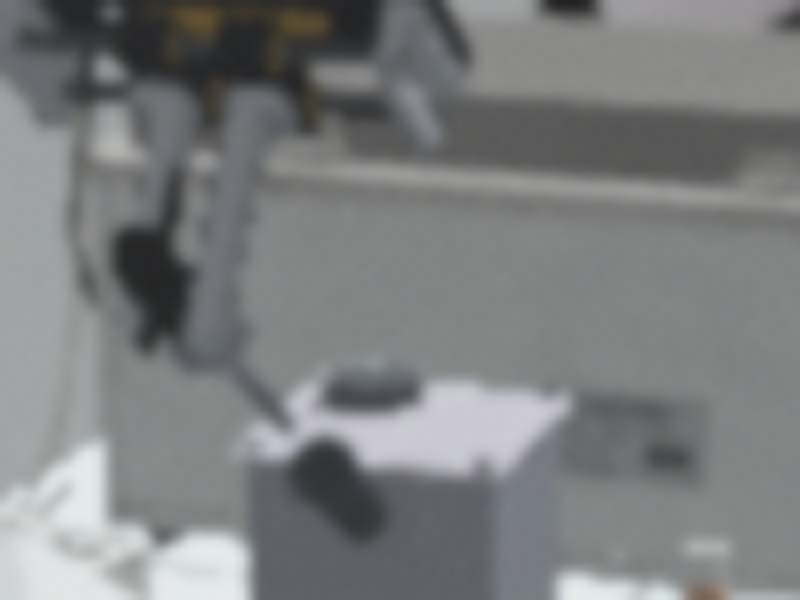

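View pics/top5z.png

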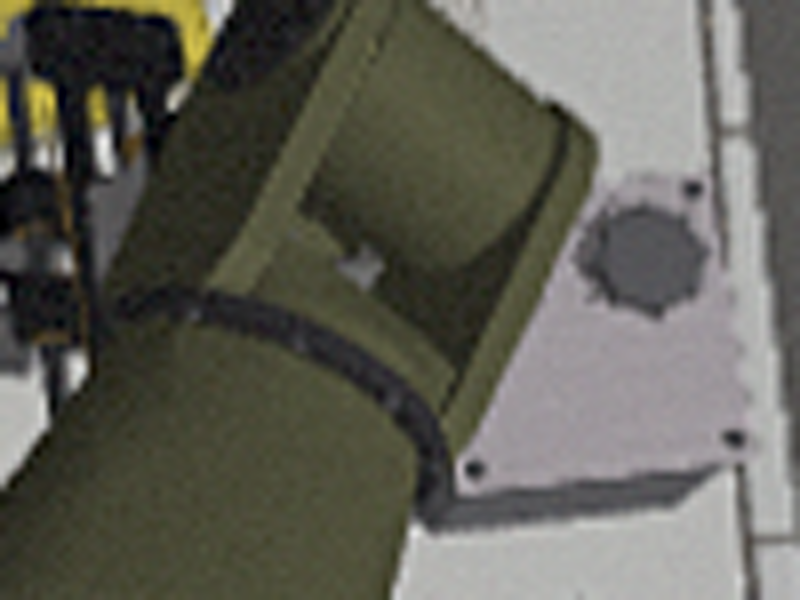

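jog_arm(increments=[[-1.5, 0, 0, 0, 0, 0, 0.5], [-2, 0, 0, 0, 0, 0, 0.5], [-1.3, 0, 0, 0, 0, 0, 0.5], [-0.6, 0, 0, 0, 0, 0, 0.5], [-0.6, 0, 0, 0, 0, 0, 0.5], [0, 0, 0, 0, 0, 0, 0.5]])

```text
clock: 16.08
eef_pos: [601.4, -180.6, 219.6]
eef_rot: [3.14, -0.611, 1.656]
wrist_force: [0.4, -0.0, -1.3]
finger_gap: 15.3
```

Run:
```python
from cell import *
import pickle
from h import *
np.set_printoptions(precision=3,suppress=True)
s=read_state();print(s["eef_pos"],tcp_ins(100),s["wrist_force"],s["moment"])
n="side"
c=camera(n);pickle.dump(c,open(f"{n}6.pkl","wb"))
im=c["image"][:,:,::-1]
x0,y0=(240,140)
a=cv2.resize(im[y0:y0+60,x0:x0+80],(0,0),fx=10,fy=10,interpolation=cv2.INTER_CUBIC);cv2.imwrite(f"pics/{n}6z.png",a)
```

```text
[ 601.412 -180.645  219.629] [ 600.879 -180.319  218.832] [ 0.443 -0.041 -1.319] [-0.378  0.078  0.061]
```

View pics/side6z.png

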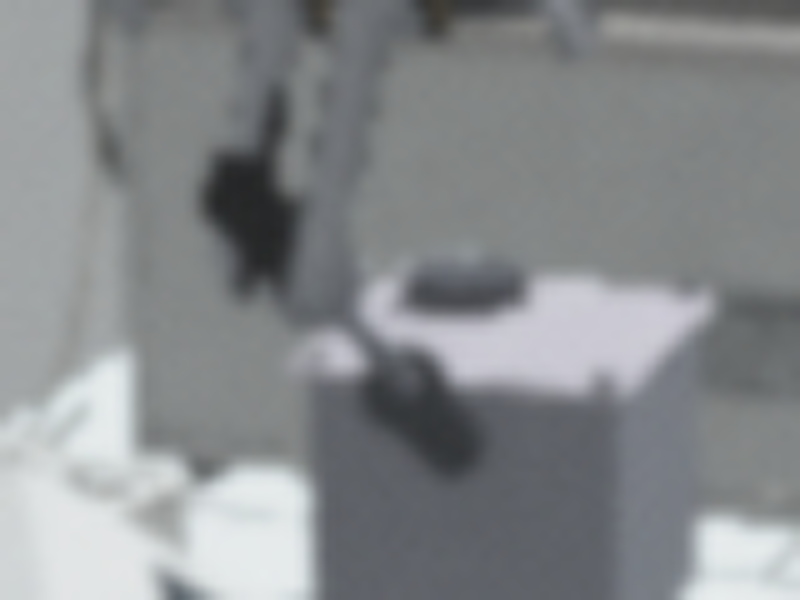

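jog_arm(increments=[[-0.4, 0, 0, 0, 0, 0, 0.5], [-0.5, 0, 0, 0, 0, 0, 0.5], [-0.6, 0, 0, 0, 0, 0, 0.5], [-0.6, 0, 0, 0, 0, 0, 0.5], [0, 0, 0, 0, 0, 0, 0.5]])

```text
clock: 16.75
eef_pos: [602.8, -198.0, 207.2]
eef_rot: [3.141, -0.612, 1.655]
wrist_force: [0.8, -0.1, -1.4]
finger_gap: 15.9
```

Run:
```python
from cell import *
from h import *
np.set_printoptions(precision=3,suppress=True)
s=read_state();print(s["eef_pos"],tcp_ins(79),s["wrist_force"],s["moment"])
```

```text
[ 602.783 -198.016  207.229] [ 602.319 -197.461  206.787] [ 0.798 -0.126 -1.402] [-0.344  0.06  -0.022]
```

jog_arm(increments=[[-0.7, 0, 0, 0, 0, 0, 0.5], [-0.8, 0, 0, 0, 0, 0, 0.5], [-0.8, 0, 0, 0, 0, 0, 0.5], [-0.8, 0, 0, 0, 0, 0, 0.5], [-0.6, 0, 0, 0, 0, 0, 0.5]])

```text
clock: 17.38
eef_pos: [605.4, -228.3, 186.0]
eef_rot: [3.14, -0.611, 1.656]
wrist_force: [-0.8, 0.6, -0.1]
finger_gap: 15.7
```

Run:
```python
from cell import *
from h import *
np.set_printoptions(precision=3,suppress=True)
s=read_state();print(s["eef_pos"],tcp_ins(42),s["wrist_force"],s["moment"])
```

```text
[ 605.442 -228.309  186.033] [ 604.855 -227.664  185.564] [-0.836  0.581 -0.144] [-0.386  0.078 -0.019]
```

jog_arm(increments=[[-0.7, 0, 0, 0, 0, 0, 0.5], [-0.8, 0, 0, 0, 0, 0, 0.5], [-0.8, 0, 0, 0, 0, 0, 0.5], [-0.6, 0, 0, 0, 0, 0, 0.5], [0, 0, 0, 0, 0, 0, 0.5]])

```text
clock: 18.0
eef_pos: [607.4, -251.8, 169.4]
eef_rot: [3.141, -0.612, 1.655]
wrist_force: [0.3, 0.6, -0.7]
finger_gap: 15.9
```

Run:
```python
from cell import *
from h import *
np.set_printoptions(precision=3,suppress=True)
s=read_state();print(s["eef_pos"],tcp_ins(12),s["wrist_force"],s["moment"])
```

```text
[ 607.386 -251.795  169.427] [ 606.911 -252.152  168.357] [ 0.291  0.607 -0.654] [-0.358  0.051 -0.034]
```

Now slow advances until the axial force rises.

jog_arm(increments=[[-0.3, 0, 0, 0, 0, 0, 0.5], [-0.3, 0, 0, 0, 0, 0, 0.5], [-0.2, 0, 0, 0, 0, 0, 0.5], [0, 0, 0, 0, 0, 0, 0.5]])

```text
clock: 18.5
eef_pos: [608.0, -258.1, 165.1]
eef_rot: [3.14, -0.611, 1.656]
wrist_force: [1.0, 0.3, -0.6]
finger_gap: 15.7
```

jog_arm(increments=[[-0.15, 0, 0, 0, 0, 0, 0.5], [-0.15, 0, 0, 0, 0, 0, 0.5], [0, 0, 0, 0, 0, 0, 0.5]])

```text
clock: 18.88
eef_pos: [608.2, -260.5, 163.5]
eef_rot: [3.14, -0.611, 1.656]
wrist_force: [0.5, 0.2, -1.1]
finger_gap: 15.5
```

jog_arm(increments=[[-0.15, 0, 0, 0, 0, 0, 0.5], [-0.1, 0, 0, 0, 0, 0, 0.5], [0, 0, 0, 0, 0, 0, 0.5]])

```text
clock: 19.25
eef_pos: [608.4, -261.6, 162.8]
eef_rot: [3.14, -0.613, 1.657]
wrist_force: [-2.5, 8.0, 4.1]
finger_gap: 15.8
```

jog_arm(increments=[[-0.06, 0, 0, 0, 0, 0, 0.5], [0, 0, 0, 0, 0, 0, 0.5], [0, 0, 0, 0, 0, 0, 0.5]])

```text
clock: 19.62
eef_pos: [608.5, -261.7, 162.8]
eef_rot: [3.14, -0.614, 1.658]
wrist_force: [-4.0, 10.4, 7.0]
finger_gap: 15.8
```

Run:
```python
from cell import *
from h import *
np.set_printoptions(precision=3,suppress=True)
s=read_state();print(s["eef_pos"],tcp_ins(0),s["wrist_force"],s["moment"])
c=camera("side")
im=c["image"][:,:,::-1]
x0,y0=(240,140)
a=cv2.resize(im[y0:y0+60,x0:x0+80],(0,0),fx=10,fy=10,interpolation=cv2.INTER_CUBIC);cv2.imwrite(f"pics/side7z.png",a)
```

```text
[ 608.48  -261.651  162.845] [ 607.734 -261.947  161.474] [-4.007 10.403  7.041] [1.903 0.786 0.231]
```

View pics/side7z.png

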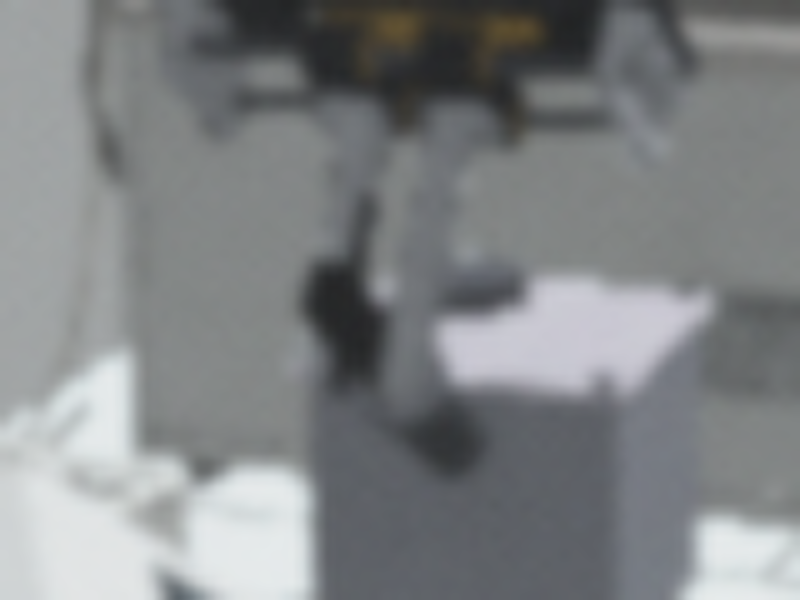

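jog_arm(increments=[[0.3, 0, 0, 0, 0, 0, 0.5], [0.7, 0, 0, 0, 0, 0, 0.5], [1.5, 0, 0, 0, 0, 0, 0.5], [1.5, 0, 0, 0, 0, 0, 0.5], [1.5, 0, 0, 0, 0, 0, 0.5], [1.5, 0, 0, 0, 0, 0, 0.5], [1.5, 0, 0, 0, 0, 0, 0.5], [1.5, 0, 0, 0, 0, 0, 0.5], [1.5, 0, 0, 0, 0, 0, 0.5], [1.5, 0, 0, 0, 0, 0, 0.5], [1.5, 0, 0, 0, 0, 0, 0.5], [1.5, 0, 0, 0, 0, 0, 0.5], [1, 0, 0, 0, 0, 0, 0.5], [0, 0, 0, 0, 0, 0, 0.5]])

```text
clock: 21.42
eef_pos: [596.6, -123.8, 259.9]
eef_rot: [3.139, -0.611, 1.657]
wrist_force: [-0.1, 0.7, -1.5]
finger_gap: 15.4
```

Run:
```python
from cell import *
from h import *
np.set_printoptions(precision=3,suppress=True)
s=read_state();print(s["eef_pos"],s["eef_rot"],s["joints"],s["wrist_force"])
ys=np.radians(-7.1);yt=np.radians(83)
# final: rod yaw -97 -> tool x yaw 83, tip at sight
d=np.array([np.cos(yt),np.sin(yt),0]);F=np.array([432,149.3,105])+151*d+[0,0,3];print("final tcp",F)
mid=np.array([440.,60,320])
print("A");plan(s["eef_pos"],s["eef_rot"],np.array([500,60,300]),[np.pi,-.15,yt],7,.5)
print("B");plan(np.array([500,60,300]),[np.pi,-.15,yt],F+[0,0,130],[np.pi,0,yt],6,.5)
```

```text
[ 596.643 -123.831  259.854] [ 3.139 -0.611  1.657] [-0.467  0.569  1.169  0.518  1.73  -0.555] [-0.093  0.668 -1.538]
final tcp [450.402 299.174 108.   ]
A
[2.57, -1.15, 1.1, -0.62, -3.76, 1.59, 0.5]
[2.6, -1.23, 0.91, -0.62, -3.76, 1.59, 0.5]
[2.62, -1.32, 0.73, -0.62, -3.76, 1.59, 0.5]
[2.62, -1.4, 0.54, -0.62, -3.76, 1.59, 0.5]
[2.61, -1.47, 0.35, -0.62, -3.76, 1.59, 0.5]
[2.59, -1.55, 0.17, -0.62, -3.76, 1.59, 0.5]
[2.55, -1.62, -0.02, -0.62, -3.76, 1.59, 0.5]
B
[3.66, -1.31, 1.6, 0.0, -1.43, 0.0, 0.5]
[3.7, -1.31, 1.51, 0.0, -1.43, 0.0, 0.5]
[3.73, -1.31, 1.41, 0.0, -1.43, 0.0, 0.5]
[3.77, -1.31, 1.32, 0.0, -1.43, 0.0, 0.5]
[3.8, -1.31, 1.22, 0.0, -1.43, 0.0, 0.5]
[3.83, -1.31, 1.13, 0.0, -1.43, 0.0, 0.5]
```

Run:
```python
from h import *
import pickle
np.set_printoptions(precision=0,suppress=True)
c=pickle.load(open("top0.pkl","rb"))
for p in((128,193),(222,145),(90,158),(205,100),(262,243),(219,185),(305,215)):
    print(p,[atz(c,p,z)[:2] for z in(0,100,200,300)])
```

```text
(128, 193) [array([601., 544.]), array([579., 508.]), array([557., 472.]), array([535., 436.])]
(222, 145) [array([771., 202.]), array([739., 187.]), array([706., 171.]), array([674., 156.])]
(90, 158) [array([737., 687.]), array([707., 643.]), array([677., 598.]), array([646., 553.])]
(205, 100) [array([949., 265.]), array([906., 246.]), array([863., 226.]), array([820., 207.])]
(262, 243) [array([404.,  61.]), array([394.,  54.]), array([384.,  47.]), array([373.,  40.])]
(219, 185) [array([620., 214.]), array([597., 198.]), array([574., 181.]), array([550., 165.])]
(305, 215) [array([500., -95.]), array([484., -92.]), array([468., -90.]), array([452., -87.])]
```

Run:
```python
import cv2
im=cv2.imread("pics/top0.png");cv2.imwrite("pics/m.png",cv2.resize(im[90:240,80:240],(0,0),fx=4,fy=4))
```

```text
(no output)
```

View pics/m.png

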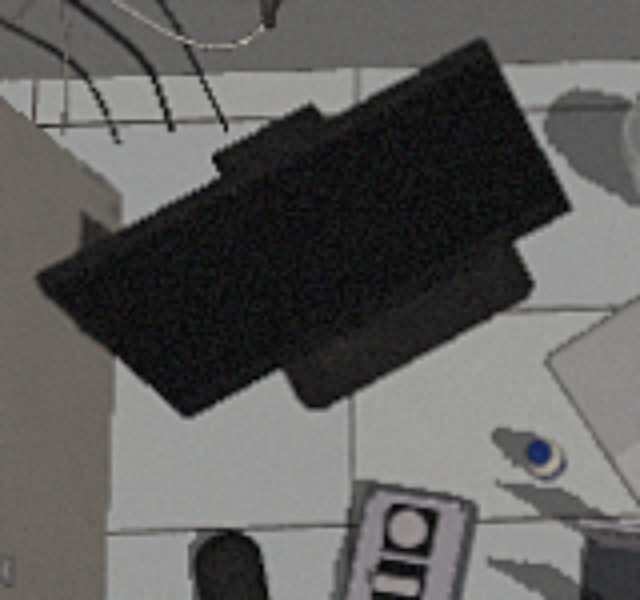

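jog_arm(increments=[[2.57, -1.15, 1.1, -0.62, -3.76, 1.59, 0.5], [2.6, -1.23, 0.91, -0.62, -3.76, 1.59, 0.5], [2.62, -1.32, 0.73, -0.62, -3.76, 1.59, 0.5], [2.62, -1.4, 0.54, -0.62, -3.76, 1.59, 0.5], [2.61, -1.47, 0.35, -0.62, -3.76, 1.59, 0.5], [2.59, -1.55, 0.17, -0.62, -3.76, 1.59, 0.5], [2.55, -1.62, -0.02, -0.62, -3.76, 1.59, 0.5], [0, 0, 0, 0, 0, 0, 0.5]])

```text
clock: 22.42
eef_pos: [499.6, 60.9, 300.3]
eef_rot: [3.141, -0.15, 1.451]
wrist_force: [-0.2, -0.6, -1.6]
finger_gap: 15.7
```

jog_arm(increments=[[3.66, -1.31, 1.6, 0, -1.43, 0, 0.5], [3.7, -1.31, 1.51, 0, -1.43, 0, 0.5], [3.73, -1.31, 1.41, 0, -1.43, 0, 0.5], [3.77, -1.31, 1.32, 0, -1.43, 0, 0.5], [3.8, -1.31, 1.22, 0, -1.43, 0, 0.5], [3.83, -1.31, 1.13, 0, -1.43, 0, 0.5], [0, 0, 0, 0, 0, 0, 0.5], [0, 0, 0, 0, 0, 0, 0.5]])

```text
clock: 23.42
eef_pos: [450.7, 297.9, 237.4]
eef_rot: [-3.14, -0.0, 1.448]
wrist_force: [1.1, -0.4, 0.4]
finger_gap: 16.1
```

```bash
cat > look.py <<'E'
from cell import *
import pickle,sys
from h import *
np.set_printoptions(precision=3,suppress=True)
t=sys.argv[1]
s=read_state();print(s["clock"],s["eef_pos"],s["eef_rot"],s["joints"],s["wrist_force"])
R=Ro.from_euler("xyz",s["eef_rot"]).as_matrix();g=s["eef_pos"]+3*R[:,2];tip=g-151*R[:,0]
print("tip model",tip,"want 432 149.3 105")
for n,(x0,y0,w,h,f) in dict(side=(215,190,120,120,5),top=(150,190,110,80,7)).items():
    c=camera(n);pickle.dump(c,open(f"{n}_{t}.pkl","wb"));im=c["image"][:,:,::-1]
    cv2.imwrite(f"pics/{n}_{t}.png",cv2.resize(im[y0:y0+h,x0:x0+w],(0,0),fx=f,fy=f,interpolation=cv2.INTER_CUBIC))
    for k in(0,41,151): print(n,k,(proj(c,g-k*R[:,0])-[x0,y0]+.5)*f)
E
python3 look.py a
```

```text
23.425 [450.733 297.94  237.36 ] [-3.14  -0.     1.448] [0.516 0.271 1.535 0.001 1.337 0.638] [ 1.125 -0.417  0.356]
tip model [432.259 148.076 234.307] want 432 149.3 105
side 0 [[ 94.491 174.069]]
side 41 [[152.477 139.199]]
side 151 [[289.361  56.896]]
top 0 [[210.064 232.024]]
top 41 [[302.379 240.362]]
top 151 [[550.525 262.838]]
```

View pics/side_a.png

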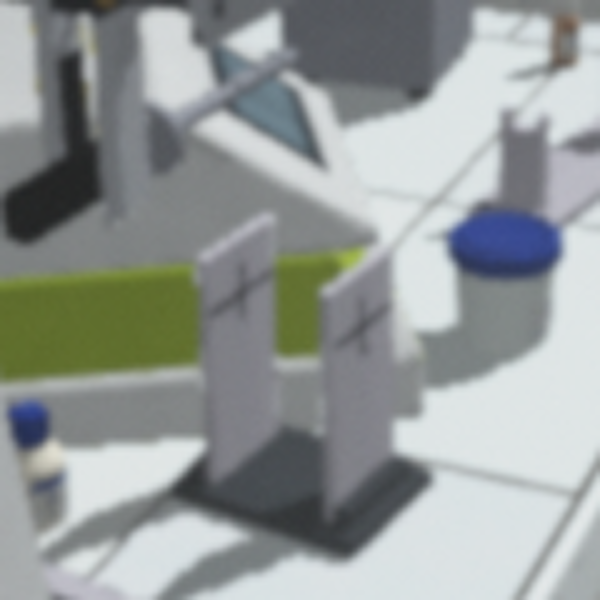

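View pics/top_a.png

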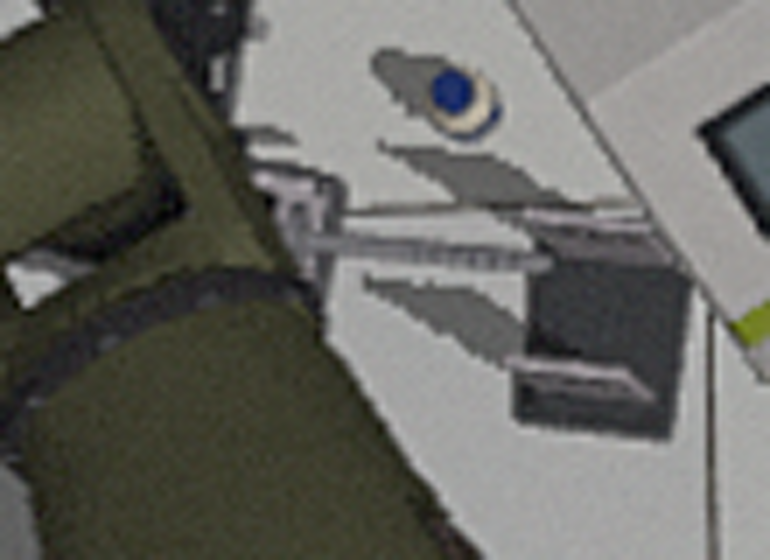

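jog_arm(increments=[[0.1, 0, 2, 0, 0, 0, 0.5], [0, 0, 2.5, 0, 0, 0, 0.5], [0, 0, 2.5, 0, 0, 0, 0.5], [0, 0, 2.5, 0, 0, 0, 0.5], [0, 0, 2, 0, 0, 0, 0.5], [0, 0, 1, 0, 0, 0, 0.5], [0, 0, 0.4, 0, 0, 0, 0.5], [0, 0, 0, 0, 0, 0, 0.5], [0, 0, 0, 0, 0, 0, 0.5], [0, 0, 0, 0, 0, 0, 0.5]])

```text
clock: 24.78
eef_pos: [450.4, 299.9, 109.2]
eef_rot: [-3.142, -0.001, 1.449]
wrist_force: [-0.3, 0.1, -1.0]
finger_gap: 15.6
```

```bash
python3 look.py b
```

```text
24.775 [450.417 299.93  109.194] [-3.142 -0.001  1.449] [0.519 0.408 1.669 0.001 1.064 0.641] [-0.289  0.104 -1.026]
tip model [432.024 150.057 106.041] want 432 149.3 105
side 0 [[111.189 447.698]]
side 41 [[165.615 405.374]]
side 151 [[294.928 304.792]]
top 0 [[271.471 271.278]]
top 41 [[356.41  278.942]]
top 151 [[584.722 299.606]]
```

View pics/side_b.png

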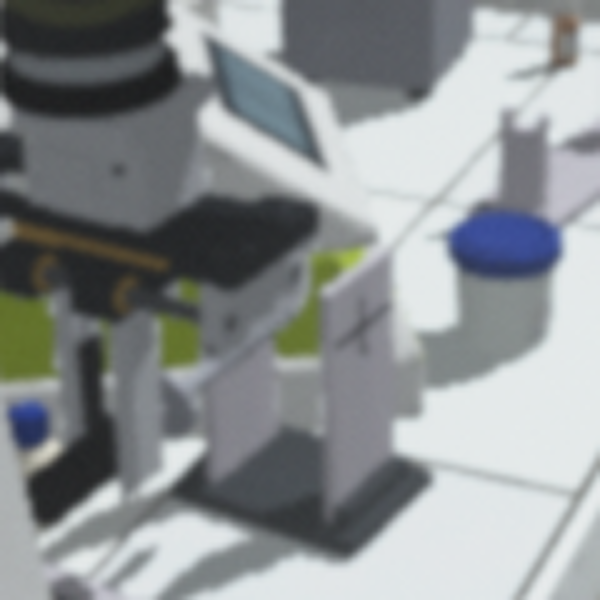

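View pics/top_b.png

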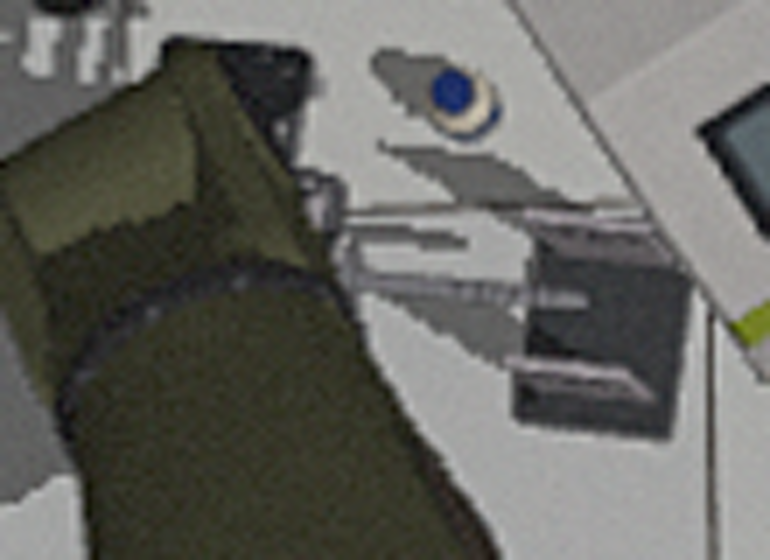

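jog_arm(increments=[[0, 0, 0.1, 0, 0, 0, 0.5], [0, 0, 0, 0, 0, 0, 0.5], [0, 0, 0, 0, 0, 0, 0.5], [0, 0, 0, 0, 0, 0, 0.5], [0, 0, 0, 0, 0, 0, 0.5]])

```text
clock: 25.5
eef_pos: [450.3, 299.8, 107.7]
eef_rot: [-3.141, -0.001, 1.449]
wrist_force: [0.4, -0.4, -1.0]
finger_gap: 15.8
```

```bash
python3 look.py c
python3 - <<'E'
from h import *
import pickle
import numpy as np
np.set_printoptions(precision=1,suppress=True)
a=pickle.load(open("top2.pkl","rb"))["image"];b=pickle.load(open("top_c.pkl","rb"))
im=b["image"][:,:,::-1];cv2.imwrite("pics/tc.png",im)
def px(u,v): return (150+(u+.5)/7-.5,190+(v+.5)/7-.5)
print(atz(b,px(588,300),105))
E
```

```text
25.5 [450.264 299.814 107.731] [-3.141 -0.001  1.449] [0.519 0.41  1.67  0.001 1.062 0.641] [ 0.418 -0.399 -1.016]
tip model [431.855 149.942 104.648] want 432 149.3 105
side 0 [[111.836 450.565]]
side 41 [[166.21  408.137]]
side 151 [[295.415 307.295]]
top 0 [[272.404 271.994]]
top 41 [[357.258 279.654]]
top 151 [[585.352 300.311]]
[431.7 148.4 105. ]
```

View pics/tc.png

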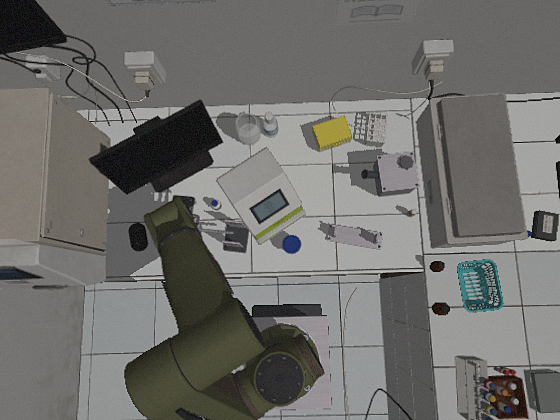

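```bash
python3 -c "
from cell import *
print(sign_off())"
```

```text
the job is handed in; nothing more can be done
None
```

The job is done and handed in at about 25.6 s of the 72 s allowed. No verdict came back.

- **Keys:** I pressed the bar, large round and small round keys in that order. Each went down to its stop, with about 9, 9.6 and 7 N on the wrist. Key travel isn't reported, so I judged this from tool height and force.
- **Rod in the tube:** I gripped the rod by its handle at 40 N and slid it into the slanting tube with hardly any side force. At the expected depth the collar stopped on the mouth, and I pressed it there with about 13 N. I then drew the rod out along the tube until its tip was about 59 mm clear.
- **Final position:** The rod is held level (pitch about -0.001 rad).

| Tip position (mm) | x | y | z |
|---|---|---|---|
| Worked out from the arm pose | 431.9 | 149.9 | 104.6 |
| Measured in the top picture, assuming z = 105 | 431.7 | 148.4 | – |
| Target, as found in the pictures | 432 | 149.3 | 105 |

- **Disagreement:** The two tip positions differ by about 1.5 mm along the rod.
- **Touching nothing:** Wrist force was about 1 N, roughly the rod's own weight, so I take it that nothing is touching.
- **Not confirmed:** In the side view the gripper hid the tip in its final pose. The 105 mm height therefore comes from the arm pose; an earlier side view, before lowering, agreed with that to within a pixel.
- **Bystanders:** The cup, bottle and vial stood at the same places in the last top picture as at the start.

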